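# Find the full tin of yellow ink

## Task

One of the two yellow ink tins on the bench is full and the other is empty, though they look the same: feel which is full by its weight and set it down upright, wholly on the round blue-topped pan of the bench scale. The empty yellow tin must end up standing where it stood at the start. Set tins down, do not drop or topple them.

Things in the scene. Friction and masses are not known exactly. Their poses are not given: they have to be found in the camera images.
- tin_a: One of two identical-looking yellow ink tins: rigid closed upright cylinder, steel with yellow band and lid, 58 mm diameter, 100 mm tall, on the bench. One is full (0.42-0.58 kg), the other empty (under 0.1 kg); names and looks do not tell which. A 40 N grip is safe. Red and blue tins of the same size stand nearby; centres at least 120 mm apart. Origin: centre of the underside, z up.
- tin_b: The second yellow tin, like tin_a in size and look (58 mm diameter, 100 mm tall), full if tin_a is empty and the reverse. Origin: centre of the underside, z up.
- pan_top (a point): Centre of the top face of the round scale pan: blue with a steel rim, 130 mm diameter, level, its top 50 mm above the bench when unloaded; z up. It moves with the pan. The scale's white base is 170 mm by 160 mm; an ink slab lies on its +y side, with a brayer (about 45 mm tall, 120 mm or more from the pan's centre) on it.
- pan (a joint): How far the sprung scale pan is pressed down, m: 0 unloaded, at most 0.010. About 1 mm for each 0.9 N: the full tin presses it 4.5 to 6.5 mm, the empty one about 1 mm.
Things that resemble listed ones, but are neither listed nor needed, are in the scene too. What is shaped like the tin_a but pink is not meant. What is shaped like the tin_b but turquoise is not meant.

How it is judged:
At the end, for the whole second after the job is handed in: The full yellow tin stands upright (within 8 degrees) and still on the scale pan, its centre within 36 mm of the pan's centre, its weight pressing the pan down more than 3 mm; the empty yellow tin stands upright (within 8 degrees) and still within 40 mm of where it stood at the start (((horizontal distance between tin_a and pan_top below 0.036 m and z of tin_a in the frame of pan_top between -0.005 and 0.005 m and distance of tin_b from where it was at the start of the episode below 0.04 m) or (horizontal distance between tin_b and pan_top below 0.036 m and z of tin_b in the frame of pan_top between -0.005 and 0.005 m and distance of tin_a from where it was at the start of the episode below 0.04 m)) and value of joint pan above 0.003 m and angle between each of tin_a, tin_b's own z axis and vertical below 0.15 rad and linear speed of each of tin_a, tin_b below 0.02 m/s); the robot touches nothing.
It fails at once if a yellow tin is let go while its underside is more than 70 mm above the bench ((height (world z) of tin_a above 0.07 m and contact force between the fingers and tin_a below 0.01 N) or (height (world z) of tin_b above 0.07 m and contact force between the fingers and tin_b below 0.01 N)).
It fails at once if a yellow tin is toppled (tilted over 60 degrees) (angle between any of tin_a, tin_b's own z axis and vertical above 1.05 rad).
It also fails if it takes over 53 s, if anything falls off the work surface, if the arm or the gripper's body presses on something with over 40 N, if the wrist force passes 120 N, or if a joint passes its speed limit or range.

## Robot

A 6-joint arm with a two-finger parallel gripper is mounted at the origin on the work surface. World frame = base frame: x ahead of the robot, y to its left, z up, the work surface at z = 0. Lengths are in m, angles in rad, forces in N, time in s.
With the tool pointing down it reaches from about 0.3 to 0.775 m from the base axis. Payload 14.6 kg.
Tool frame: the origin (TCP) lies at the very end of the fingers, on their centre line; the grasp point (between the pads) lies 19 mm behind it; x points along the fingers, y is the direction in which the jaws open and shut, and the axes are right-handed (so a half turn about x gives the same grasp; the last joint's range is limited). The gripper opens to 85 mm and grips with 20 to 120 N. Pads are 22 mm wide; open, the fingers measure 114 mm over their backs; the gripper's body (76 mm by 85 mm) begins 54 mm behind the grasp point. The pads swing forward as they close: fully open they stand 13 mm farther back than shut.
Start: joints at [1.169, 0.3, 1.521, -0, 1.321, -0.067], TCP at [0.181, 0.519, 0.231] pointing down, gripper open.
Joint ranges: [-3.03, 3.03], [-0.79, 2.21], [0.23, 2.52], [-1.04, 4.18], [0, 3.07], [-2.55, 2.55]. Speed limits (rad/s): [2.22, 2.22, 2.57, 3.14, 3.14, 3.14].

## Interface

Orientations are given as [roll, pitch, yaw] about the fixed x, y, z axes, in that order (R = Rz(yaw) Ry(pitch) Rx(roll)).
In Python, from station import env, imaging, ticket gives the robot as it stands. The module is installed in compiled form; this text tells all that it offers.
- The arm moves only by the tool drive_tool, never from a script. Its argument "increments" is a list that holds one entry, the list of rows, each a list of 5 numbers: the shift along the tool's x, y, z in cm, then the turn about the tool's x in degrees, then the finger opening in cm, from 0 to 8.54. A call has exactly 8 rows; each row shifts and turns the commanded pose from where the row before left it, along the tool's axes as they then stand; what a row does not reach is not made up. A row lasts 1/8 s, in which the tool goes at most 62.5 mm and 10.7 degrees, less where a joint would pass 70% of its speed; a pose out of reach is approached as far as the arm can. A call with a gripper value outside its range is refused whole. The fingers move at their own pace and stop on an object; "force" is the grip in N (left out, the last holds). Time passes only in rows, so rows that do not move let the fingers close, or fill a call up. It gives the time, the measured TCP pose, the force and the opening at its end, in the units of the state.
- env.read_state(): the state, without advancing time (a new reading comes with each control period).
- imaging.capture(name): name is "scene" or "top"; returns (picture, depth): 480x640x3 uint8, red, green, blue; 480x640 float32, m along the optical axis (not along the pixel's ray), 0 where there is no reading.
- imaging.calibration(name): a dict with "camera_matrix" (3x3 intrinsics, pixels), "D" ([k1, k2, p1, p2, k3] as OpenCV has them; the pictures are not rectified), "world_from_camera" (4x4, takes a point from camera to world coordinates). Camera axes: x right, y down, z forward; pixel columns grow to the right and rows downward; lengths in m; the calibration is good to about 2 mm. A picture is of the moment at which its call begins. calibration takes no time and is no camera call.
- ticket.job_done(): hands the job in, once; it reports no verdict.
The state is a dict: "clock": time; "joints": joint angles; "joint_velocities": joint speeds; "joint_torque": joint torques, N m; "eef_pos": TCP position; "tcp_rot": TCP orientation; "contact_force": force on the tool from outside, world axes, zero at the start; "wrist_torque": the same for the moment, N m; "gripper_width": finger opening in m.
Only numpy, scipy, OpenCV 4.12 (cv2) and the standard library are available. Lean on these libraries where they do the work, as an engineer would, in place of code of your own. Each camera call takes 0.05 s, during which the arm holds its last target. There are 200 camera calls.

## Working session

There is one attempt and no reset: what is moved stays moved. The work goes in short steps, Python scripts to look and compute and a tool call to move; the robot and the scene stay as the last step left them, time stands still between calls to the robot, and variables do not carry over. Pictures are saved under pics/ and viewed, about 8 in all and at most 12, crops included, and the job is handed in when it is done.

Besides the shell and the picture viewer there is one more tool, called after ">>>" as name(argument=value, ...), one argument or row to a line, values as JSON. drive_tool: Moves the arm, as the interface text tells. Its arguments: {"type":"object","properties":{"increments":{"type":"array","items":{"type":"array","items":{"type":"array","items":{"type":"number"}}}},"force":{"type":"number"}},"required":["increments"]}

```bash
mkdir -p pics; cat > h.py <<'E'
import numpy as np, cv2
from station import env, imaging, ticket
def grab(n):
    im,d=imaging.capture(n); c=imaging.calibration(n)
    K=np.array(c["camera_matrix"]);D=np.array(c["D"]);T=np.array(c["world_from_camera"])
    v,u=np.mgrid[0:480,0:640]
    p=cv2.undistortPoints(np.stack([u.ravel(),v.ravel()],1).astype(np.float64).reshape(-1,1,2),K,D).reshape(480,640,2)
    P=np.dstack([p[...,0]*d,p[...,1]*d,d])
    W=P@T[:3,:3].T+T[:3,3]; W[d==0]=np.nan
    return im,d,W
E
python3 - <<'E'
from h import *
s=env.read_state(); print({k:np.round(v,3).tolist() for k,v in s.items()})
ims=[]
for n in("scene","top"):
    im,d,W=grab(n); cv2.imwrite(f"pics/{n}0.png",im[...,::-1]); np.savez(f"{n}0.npz",im=im,W=W)
    h=cv2.cvtColor(im,cv2.COLOR_RGB2HSV)
    m=((h[...,0]>20)&(h[...,0]<34)&(h[...,1]>120)&(h[...,2]>90)).astype(np.uint8)
    k,l,st,c=cv2.connectedComponentsWithStats(m)
    for i in range(1,k):
        if st[i,4]>60:
            w=W[l==i]; w=w[~np.isnan(w[:,0])]
            if not len(w): continue
            t=w[w[:,2]>np.percentile(w[:,2],97)-.006]
            print(n,c[i].round(),st[i],"max z",np.percentile(w[:,2],97).round(3),"top mid",((t.max(0)+t.min(0))/2).round(3),"ext",np.ptp(t,axis=0).round(3))
E
```

```text
{'clock': 0.0, 'joints': [1.169, 0.3, 1.522, 0.0, 1.321, -0.067], 'joint_velocities': [-0.0, -0.002, 0.001, 0.001, -0.001, -0.0], 'joint_torque': [0.002, -54.35, -36.179, 0.0, 0.004, -0.0], 'eef_pos': [0.181, 0.519, 0.231], 'tcp_rot': [-1.662, 1.57, -1.996], 'contact_force': [-0.024, -0.658, -0.172], 'wrist_torque': [0.03, 0.04, -0.009], 'gripper_width': 0.085}
scene [204.  36.] [ 192    0   26   78 1294] max z 0.126 top mid [-0.564  0.452  0.131] ext [0.079 0.01  0.022]
scene [270. 222.] [255 213  31  20 462] max z 0.103 top mid [ 0.472 -0.082  0.1  ] ext [0.055 0.054 0.007]
scene [270. 255.] [255 236  32  33 665] max z 0.073 top mid [ 0.482 -0.091  0.074] ext [0.045 0.044 0.013]
scene [322. 274.] [306 262  34  24 630] max z 0.103 top mid [ 0.632 -0.102  0.101] ext [0.056 0.055 0.007]
scene [321. 308.] [304 287  34  36 765] max z 0.073 top mid [ 0.64  -0.116  0.071] ext [0.046 0.036 0.008]
top [363. 168.] [ 344  150   38   37 1071] max z 0.104 top mid [ 0.634 -0.104  0.102] ext [0.054 0.052 0.008]
top [347. 281.] [ 328  262   39   39 1198] max z 0.104 top mid [ 0.475 -0.085  0.102] ext [0.052 0.051 0.009]
```

View pics/top0.png

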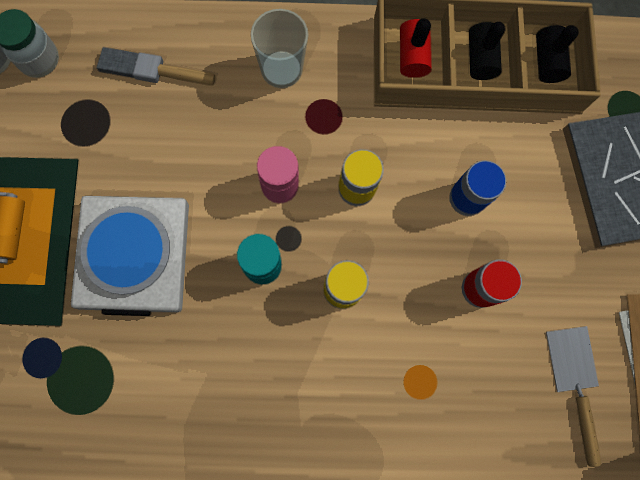

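View pics/scene0.png

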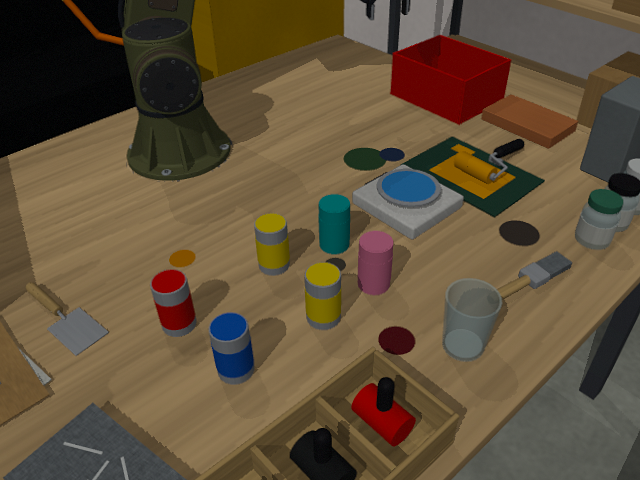

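The top view shows the yellow tins at about (363,168) and (347,281), with the pan at (125,249). Pink is at (278,172) and turquoise at (260,260). Next I'll measure the pan and the neighbouring tins.

```bash
python3 - <<'E'
from h import *
z=np.load("top0.npz"); im,W=z["im"],z["W"]
for nm,(u,v),r,zz in [("pan",(125,249),60,.05),("pink",(278,165),32,.1),("turq",(260,256),32,.1),("blue",(486,180),32,.1),("red",(500,280),32,.1),("yA",(363,168),32,.1),("yB",(347,281),32,.1)]:
    w=W[v-r:v+r,u-r:u+r].reshape(-1,3); w=w[np.abs(w[:,2]-zz)<.007]
    c,R=cv2.minEnclosingCircle(w[:,:2].astype(np.float32)); print(nm,np.round(c,4),round(R,4),np.median(w[:,2]).round(4),len(w))
h=cv2.cvtColor(im,cv2.COLOR_RGB2HSV)
m=((h[...,0]>95)&(h[...,0]<115)&(h[...,1]>120)); m[:,:70]=0;m[:,190:]=0
m[:180]=0;m[330:]=0
v,u=np.nonzero(m);w=W[m];print("blue",u.mean(),v.mean(),np.nanmean(w,0),np.nanmin(w,0),np.nanmax(w,0))
E
```

```text
pan [0.5198 0.2328] 0.0651 0.0508 6129
pink [0.635  0.0143] 0.0295 0.1013 1334
turq [0.5082 0.0364] 0.0292 0.1012 1418
blue [ 0.6225 -0.2769] 0.0295 0.1016 1314
red [ 0.4813 -0.2935] 0.0293 0.1016 1430
yA [ 0.6331 -0.105 ] 0.0294 0.1015 1284
yB [ 0.4745 -0.0848] 0.0291 0.1014 1450
blue 124.26698262243286 249.58496953283682 [0.51896337 0.23286114 0.05073561] [0.42818208 0.17867967 0.01472154] [0.57494408 0.28814651 0.05716157]
```

```bash
cat >> h.py <<'E'
from scipy.spatial.transform import Rotation as Ro
def rel(t):
    s=env.read_state(); R=Ro.from_euler("xyz",s["tcp_rot"]).as_matrix()
    print("t",round(s["clock"],2),"tcp",np.round(s["eef_pos"],4),"w",round(float(s["gripper_width"]),4),"F",np.round(s["contact_force"],2))
    print("yaw deg",np.degrees(np.arctan2(-R[0,1],R[1,1])).round(2)); print(R.round(3))
    print("tool shift cm",(R.T@(np.array(t)-s["eef_pos"])*100).round(2))
E
python3 -c "
from h import *
rel([.4745,-.085,.16])"
```

```text
t 0.1 tcp [0.1807 0.5193 0.2308] w 0.0853 F [0.79 0.27 0.26]
yaw deg -19.18
[[-0.     0.329  0.944]
 [-0.001  0.944 -0.329]
 [-1.    -0.001 -0.   ]]
tool shift cm [  7.12 -47.41  47.61]
```

>>> drive_tool(
  increments=[
    [[0,0,0,-9.6,8.54],[0,0,0,-9.6,8.54],[0,-4.3,2.1,0,8.54],[0,-4.3,2.1,0,8.54],[0,-4.3,2.1,0,8.54],[0,-4.3,2.1,0,8.54],[0,-4.3,2.1,0,8.54],[0,-4.3,2.1,0,8.54]],
  ],
  force=35,
)

```text
clock: 1.1
eef_pos: [0.3071, 0.26, 0.2312]
tcp_rot: [-1.833, 1.571, -1.832]
contact_force: [1.0, 1.4, -0.1]
gripper_width: 0.0853
```

>>> drive_tool(
  increments=[
    [[0,-4.3,2.1,0,8.54],[0,-4.3,2.1,0,8.54],[0,-4.3,2.1,0,8.54],[0,-4.3,2.1,0,8.54],[0,-4.3,2.1,0,8.54],[0,-4.3,2.1,0,8.54],[0,-4.3,2.1,0,8.54],[0,-4.3,2.1,0,8.54]],
  ],
)

```text
clock: 2.1
eef_pos: [0.4753, -0.084, 0.2311]
tcp_rot: [2.797, 1.57, 2.797]
contact_force: [-0.6, 0.0, -0.0]
gripper_width: 0.0851
```

>>> drive_tool(
  increments=[
    [[0,0,0,0,8.54],[0,0,0,0,8.54],[1,0,0,0,8.54],[1,0,0,0,8.54],[1,0,0,0,8.54],[0,0,0,0,8.54],[0,0,0,0,8.54],[0,0,0,0,8.54]],
  ],
)

```text
clock: 3.1
eef_pos: [0.4751, -0.0825, 0.2016]
tcp_rot: [-0.283, 1.57, -0.282]
contact_force: [0.1, -0.6, -0.5]
gripper_width: 0.0849
```

```bash
python3 -c "
from h import *
rel([.4745,-.085,.05])"
```

```text
t 3.1 tcp [ 0.4751 -0.0825  0.2016] w 0.0849 F [ 0.08 -0.6  -0.46]
yaw deg 0.02
[[ 0.001 -0.     1.   ]
 [-0.     1.     0.   ]
 [-1.    -0.     0.001]]
tool shift cm [15.16 -0.25 -0.07]
```

Good. I'll correct y by −0.25 cm, descend 15.2 cm and close.

>>> drive_tool(
  increments=[
    [[2,-0.25,0,0,8.54],[3,0,0,0,8.54],[3,0,0,0,8.54],[3,0,0,0,8.54],[2,0,0,0,8.54],[1.2,0,0,0,8.54],[1,0,0,0,8.54],[0,0,0,0,8.54]],
  ],
)

```text
clock: 4.1
eef_pos: [0.4749, -0.085, 0.0491]
tcp_rot: [2.935, 1.57, 2.935]
contact_force: [0.4, -0.1, -0.8]
gripper_width: 0.0853
```

>>> drive_tool(
  increments=[
    [[0,0,0,0,8.54],[0,0,0,0,5],[0,0,0,0,5],[0,0,0,0,5],[0,0,0,0,5],[0,0,0,0,5],[0,0,0,0,5],[0,0,0,0,5]],
  ],
  force=35,
)

```text
clock: 5.1
eef_pos: [0.4752, -0.0849, 0.0498]
tcp_rot: [-0.153, 1.57, -0.152]
contact_force: [-1.3, 2.2, 5.9]
gripper_width: 0.0573
```

```bash
python3 -c "
from h import *
rel([.4745,-.085,.05])"
```

```text
t 5.1 tcp [ 0.4752 -0.0849  0.0498] w 0.0573 F [-1.35  2.24  5.86]
yaw deg 0.02
[[ 0.001 -0.     1.   ]
 [-0.     1.     0.   ]
 [-1.    -0.     0.001]]
tool shift cm [-0.02 -0.01 -0.07]
```

>>> drive_tool(
  increments=[
    [[-1,0,0,0,5],[-1,0,0,0,5],[-1,0,0,0,5],[0,0,0,0,5],[0,0,0,0,5],[0,0,0,0,5],[0,0,0,0,5],[0,0,0,0,5]],
  ],
)

```text
clock: 6.1
eef_pos: [0.4748, -0.085, 0.0791]
tcp_rot: [3.121, 1.57, 3.121]
contact_force: [0.2, 0.4, -5.4]
gripper_width: 0.0573
```

>>> drive_tool(
  increments=[
    [[0,0,0,0,5],[0,0,0,0,5],[0,0,0,0,5],[0,0,0,0,5],[0,0,0,0,5],[0,0,0,0,5],[0,0,0,0,5],[0,0,0,0,5]],
  ],
)

```text
clock: 7.1
eef_pos: [0.4749, -0.085, 0.0793]
tcp_rot: [-2.571, 1.571, -2.571]
contact_force: [-0.1, -0.5, -6.1]
gripper_width: 0.0571
```

```bash
python3 -c "
from h import *
rel([.4745,-.085,.05])
im,d,W=grab('scene'); cv2.imwrite('pics/lift.png',im[150:400,150:500,::-1])
rel([.4745,-.085,.05])
grab('top');rel([.4745,-.085,.05])"
```

```text
t 7.1 tcp [ 0.4749 -0.085   0.0793] w 0.0571 F [-0.09 -0.5  -6.06]
yaw deg 0.02
[[-0. -0.  1.]
 [-0.  1.  0.]
 [-1. -0. -0.]]
tool shift cm [ 2.93 -0.   -0.04]
t 7.15 tcp [ 0.4749 -0.085   0.0793] w 0.0571 F [-0.48  0.24 -5.73]
yaw deg 0.02
[[ 0. -0.  1.]
 [-0.  1.  0.]
 [-1. -0.  0.]]
tool shift cm [ 2.93 -0.   -0.04]
t 7.2 tcp [ 0.4749 -0.085   0.0793] w 0.0574 F [-0.65 -0.28 -5.27]
yaw deg 0.01
[[ 0. -0.  1.]
 [ 0.  1.  0.]
 [-1.  0.  0.]]
tool shift cm [ 2.93 -0.   -0.04]
```

View pics/lift.png

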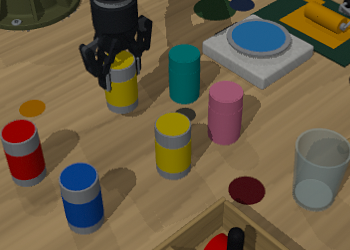

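About 5.5 N of weight shows in the grip, so this tin is the full one. In the crop it is lifted, and the other yellow tin at (173,145) is untouched. I'll carry it to the pan.

>>> drive_tool(
  increments=[
    [[-1,0,0,0,5],[-2,0,0,0,5],[-3,0,0,0,5],[-3,0,0,0,5],[-2,0,0,0,5],[-1,0,0,0,5],[0,1.2,0.2,0,5],[0,2.6,0.4,0,5]],
  ],
)

```text
clock: 8.2
eef_pos: [0.4806, -0.0464, 0.1984]
tcp_rot: [2.966, 1.569, 2.965]
contact_force: [-0.1, 0.7, -6.1]
gripper_width: 0.0573
```

>>> drive_tool(
  increments=[
    [[0,3.5,0.5,0,5],[0,3.5,0.5,0,5],[0,3.5,0.5,0,5],[0,3.5,0.5,0,5],[0,3.5,0.5,0,5],[0,3.5,0.5,0,5],[0,3.5,0.4,0,5],[0,2.5,0.3,0,5]],
  ],
)

```text
clock: 9.2
eef_pos: [0.517, 0.2251, 0.1979]
tcp_rot: [-2.882, 1.569, -2.88]
contact_force: [-0.0, -0.4, -6.1]
gripper_width: 0.0572
```

>>> drive_tool(
  increments=[
    [[0,1,0.15,0,5],[1,0,0,0,5],[1,0,0,0,5],[1,0,0,0,5],[1,0,0,0,5],[1,0,0,0,5],[0,0,0,0,5],[0,0,0,0,5]],
  ],
)

```text
clock: 10.2
eef_pos: [0.5195, 0.2331, 0.1496]
tcp_rot: [0.418, 1.57, 0.418]
contact_force: [0.7, -0.0, -5.7]
gripper_width: 0.0572
```

```bash
python3 -c "
from h import *
rel([.5195,.233,.0950])
im,d,W=grab('top'); cv2.imwrite('pics/pre.png',im[150:400,:350,::-1])"
```

```text
t 10.2 tcp [0.5195 0.2331 0.1496] w 0.0572 F [ 0.67 -0.01 -5.67]
yaw deg 0.02
[[ 0. -0.  1.]
 [ 0.  1.  0.]
 [-1.  0.  0.]]
tool shift cm [ 5.46 -0.01 -0.  ]
```

View pics/pre.png

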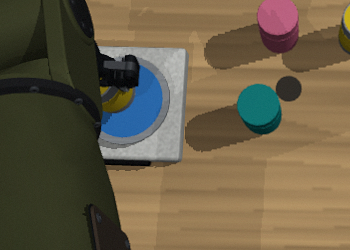

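The tin is over the pan at about (115,95), partly hidden by the arm. I'll lower it.

>>> drive_tool(
  increments=[
    [[1.5,0,0,0,5],[1.5,0,0,0,5],[1,0,0,0,5],[0.5,0,0,0,5],[0.3,0,0,0,5],[0.2,0,0,0,5],[0.2,0,0,0,5],[0.1,0,0,0,5]],
  ],
)

```text
clock: 11.25
eef_pos: [0.5195, 0.2331, 0.0966]
tcp_rot: [0.278, 1.57, 0.278]
contact_force: [-1.2, -0.1, -3.1]
gripper_width: 0.0576
```

>>> drive_tool(
  increments=[
    [[0.1,0,0,0,5],[0,0,0,0,5],[0,0,0,0,5],[0,0,0,0,5],[0,0,0,0,5],[0,0,0,0,5],[0,0,0,0,5],[0,0,0,0,5]],
  ],
)

```text
clock: 12.25
eef_pos: [0.5193, 0.2331, 0.0953]
tcp_rot: [0.705, 1.571, 0.705]
contact_force: [0.1, 0.7, -2.1]
gripper_width: 0.0574
```

```bash
python3 -c "
from h import *
rel([.5195,.233,.0950])"
```

```text
t 12.25 tcp [0.5193 0.2331 0.0953] w 0.0574 F [ 0.11  0.67 -2.12]
yaw deg 0.02
[[ 0. -0.  1.]
 [ 0.  1.  0.]
 [-1.  0.  0.]]
tool shift cm [ 0.03 -0.01  0.01]
```

>>> drive_tool(
  increments=[
    [[0.1,0,0,0,5],[0.1,0,0,0,5],[0,0,0,0,5],[0,0,0,0,5],[0,0,0,0,5],[0,0,0,0,5],[0,0,0,0,5],[0,0,0,0,5]],
  ],
)

```text
clock: 13.25
eef_pos: [0.5194, 0.2331, 0.0933]
tcp_rot: [0.456, 1.571, 0.457]
contact_force: [1.1, 1.4, -0.4]
gripper_width: 0.0575
```

>>> drive_tool(
  increments=[
    [[0,0,0,0,5.8],[0,0,0,0,5.9],[0,0,0,0,6.2],[0,0,0,0,6.8],[0,0,0,0,7.5],[0,0,0,0,8.54],[0,0,0,0,8.54],[0,0,0,0,8.54]],
  ],
)

```text
clock: 14.25
eef_pos: [0.5193, 0.2331, 0.0933]
tcp_rot: [-2.96, 1.571, -2.96]
contact_force: [-0.2, 0.3, 0.6]
gripper_width: 0.0853
```

>>> drive_tool(
  increments=[
    [[0,0,0,0,8.54],[-0.5,0,0,0,8.54],[-1,0,0,0,8.54],[-2,0,0,0,8.54],[-3,0,0,0,8.54],[-3,0,0,0,8.54],[-3,0,0,0,8.54],[-2,0,0,0,8.54]],
  ],
)

```text
clock: 15.25
eef_pos: [0.5195, 0.2331, 0.2407]
tcp_rot: [0.362, 1.569, 0.362]
contact_force: [-0.3, 0.7, -0.5]
gripper_width: 0.0855
```

>>> drive_tool(
  increments=[
    [[0,0,-2,0,8.54],[0,0,-4,0,8.54],[0,0,-4,0,8.54],[0,0,-3,0,8.54],[0,2,0,0,8.54],[0,4,0,0,8.54],[0,4,0,0,8.54],[0,2,0,0,8.54]],
  ],
)

```text
clock: 16.25
eef_pos: [0.389, 0.3545, 0.2388]
tcp_rot: [0.689, 1.57, 0.691]
contact_force: [0.3, -0.7, -0.2]
gripper_width: 0.0857
```

```bash
python3 - <<'E'
from h import *
rel([.5195,.233,.0950])
a,_,_=grab('top'); b,_,W=grab('scene'); cv2.imwrite('pics/end.png',np.vstack([a[130:400,:400],b[100:370,200:600]])[...,::-1])
h=cv2.cvtColor(b,cv2.COLOR_RGB2HSV)
m=((h[...,0]>20)&(h[...,0]<34)&(h[...,1]>120)&(h[...,2]>90)).astype(np.uint8)
k,l,st,c=cv2.connectedComponentsWithStats(m)
for i in range(1,k):
    if st[i,4]>200:
        w=W[l==i]; w=w[~np.isnan(w[:,0])]
        t=w[w[:,2]>np.percentile(w[:,2],90)-.006]
        print(c[i].round(),np.median(t[:,2]).round(4),((t.max(0)+t.min(0))/2).round(3),np.ptp(t,axis=0).round(3))
E
```

```text
t 16.25 tcp [0.389  0.3545 0.2388] w 0.0857 F [ 0.3  -0.73 -0.24]
yaw deg 0.09
[[ 0.    -0.002  1.   ]
 [ 0.     1.     0.002]
 [-1.     0.     0.   ]]
tool shift cm [ 14.38 -12.17  13.02]
[412. 146.] 0.1452 [0.516 0.234 0.146] [0.055 0.054 0.006]
[408. 176.] 0.1124 [0.524 0.221 0.113] [0.049 0.035 0.014]
[322. 274.] 0.101 [ 0.63  -0.102  0.101] [0.055 0.055 0.007]
[321. 308.] 0.0699 [ 0.64  -0.116  0.07 ] [0.044 0.034 0.012]
```

View pics/end.png

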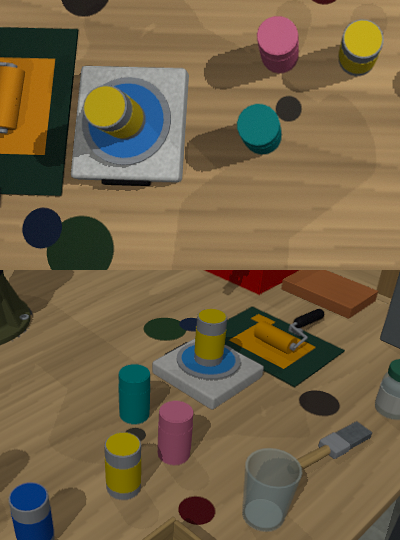

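The full tin stands upright at the pan's centre with its top at z ≈ 0.145, so the pan is pressed about 6 mm. The other yellow tin has not moved, and the arm is clear.

```bash
python3 -c "
from h import *
print(ticket.job_done())"
```

```text
the job is handed in; nothing more can be done
None
```

The full yellow tin is standing on the scale pan, and the job was handed in at about 16 s of the 53 s allowed; no verdict is reported.

- **Which tin is full:** I gripped the nearer yellow tin, at (0.475, −0.085), and lifted it 3 cm. It weighed about 5.5 N, or roughly 0.55 kg, so it was the full one. I did not weigh the other tin.
- **Placing it:** I set it on the pan and lowered it until the wrist force was near zero. I then opened the fingers and moved the arm clear.
- **Last checks on the full tin:** It stands upright at about (0.516, 0.234), 4 mm or less from the pan centre at (0.5195, 0.233). Its top is at z ≈ 0.145, so the pan is pressed about 5–6 mm.
- **Last checks on the empty tin and arm:** The empty tin was never touched and measures at its starting place to within a few mm. The wrist force was near zero with the arm clear. No check failed or disagreed.

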